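# Shim the rocking counting scale

## Robot

A 7-joint arm with a two-finger parallel gripper is mounted at the origin on a cart in front of the work surface, level with it; the furniture and walls round the work are solid. World frame = base frame: x ahead of the robot, y to its left, z up, the work surface at z = 0. Lengths are in m, angles in rad, forces in N, time in s.
With the tool pointing down it reaches from about 0.4 to 0.875 m from the base axis. Payload 19.3 kg.
Tool frame: the origin (TCP) lies between the finger pads; the fingertips stand env.tcp_to_tips ahead of it and the grasp point (between the pads) lies 5 mm behind it (env.tcp_to_tips is the distance from the TCP to the fingertips, in m); z points along the fingers, y is the line along which they close (so a half turn about z gives the same grasp; the last joint's range is limited). The gripper opens to 85 mm and grips with 20 to 120 N. Pads are 22 mm wide; open, the fingers measure 114 mm over their backs; the gripper's body (76 mm by 85 mm) begins 54 mm behind the grasp point. The pads swing forward as they close: fully open they stand 13 mm farther back than shut.
Start: joints at [-1.294, 0.521, -0.036, 1.599, 0.021, 1.021, -0.113], TCP at [0.212, 0.588, 0.209] pointing down, gripper open.
Joint ranges: [-2.91, 2.91], [-0.3, 2.13], [-1.5, 1.42], [0.17, 2.43], [-1.26, 4.41], [0.16, 1.93], [-2.52, 2.52]. Speed limits (rad/s): [1.89, 1.89, 2.39, 2.39, 3.01, 3.01, 3.01].

## Interface

Orientations are given as a unit quaternion [w, x, y, z].
In Python, from rig import telemetry, read_camera, camera_info, hand_in, env gives the robot as it stands. The module is installed in compiled form; this text tells all that it offers.
- The arm moves only by the tool carry_out, never from a script. Its argument "moves" is a list of rows, each a list of 7 numbers: the opening, from 0 (shut) to 1 (fully open), then the shift along the tool's x, y, z in units of 50 mm (1.0 is 50 mm), then the turn, a rotation vector about the tool's x, y, z in units of 6 degrees (1.0 is 6 degrees). A call has 1 to 10 rows; each row shifts and turns the commanded pose from where the row before left it, along the tool's axes as they then stand; what a row does not reach is not made up. A row lasts 1/10 s, in which the tool goes at most 50 mm and 8.59 degrees, less where a joint would pass 70% of its speed; a pose out of reach is approached as far as the arm can. A call is refused whole if a number of a shift passes 1 or a number of a turn 1, either way. A call with a gripper value outside its range is refused whole. The fingers move at their own pace and stop on an object; "newtons" is the grip in N (left out, the last holds). Time passes only in rows, so rows that do not move let the fingers close. It gives the time, the measured TCP pose, the force, the opening and the grip force at its end, in the units of the state.
- telemetry.state(): the state, without advancing time (a new reading comes with each control period).
- read_camera(name): name is "scene" or "top" or "wrist"; returns the picture (400x640x3 uint8, red, green, blue); there is no depth.
- camera_info(name): a dict with "fx", "fy", "cx", "cy" (pixels), "distortion" ([k1, k2, p1, p2, k3] as OpenCV has them; the pictures are not rectified), "extrinsics" (4x4, takes a point from camera to world coordinates). Camera axes: x right, y down, z forward; pixel columns grow to the right and rows downward; lengths in m; the calibration is good to about 2 mm. A picture is of the moment at which its call begins: read the wrist's pose just before it. camera_info takes no time and is no camera call; for the wrist camera it gives the pose at the moment of the call.
- hand_in(): hands the job in; it is judged then, once.
The state is a dict: "time": time; "joint_positions": joint angles; "qd": joint speeds; "joint_torque": joint torques, N m; "tcp_pos": TCP position; "eef_rot": TCP orientation; "force": force on the tool from outside, world axes, zero at the start; "torque": the same for the moment, N m; "grip_width": opening from 0.0 (shut) to 1.0 (fully open); "gripper_force": force on a finger pad.
Only numpy, scipy, OpenCV 4.12 (cv2) and the standard library are available. Lean on these libraries where they do the work, as an engineer would, in place of code of your own. Each camera call takes 0.05 s, during which the arm holds its last target. There are 200 camera calls.

## Task

The counting scale rocks because its front-left foot has lost its rubber pad and hangs clear of the bench. With the fingertips only, lifting nothing, push the wooden wedge thin end first under that foot until it is snug and the scale no longer rocks, stopping before the other feet leave the bench; then press down firmly on the scale's white deck right above that foot to check that it stands firm, and withdraw. Do not touch the weighing pan, do not shove the scale out of its place, and leave the pot, box, screw and tools as they lie.

Things in the scene. Friction and masses are not known exactly. Their poses are not given: they have to be found in the camera images.
- scale: Low white and grey counting scale, 220 mm deep (x), 190 mm wide (y), 3.4 kg. Origin at bench height under its centre; x points from its front (display) to its rear, y to its left, z up. Shell from 14 mm above the bench, white deck on top at 52 mm. Four feet, 25 mm in from front and rear, 20 mm from the sides; it stands level on three and rocks about the front-right to rear-left diagonal.
- pan: Square steel weighing pan of the scale, 140 mm (x) by 150 mm (y), 6 mm thick, not to be touched. Origin at the centre of its underside, 60 mm above the bench; its front edge lies 45 mm behind the short foot.
- short_foot_tip (a point): Lowest point of the scale's short front-left foot, a bare steel stub 14 mm wide with a round end. It hangs 4 to 7 mm above the bench, differently in every start, and does not give. Before it is shimmed, some 3 N down on this corner tips the scale on to this foot.
- press_point (a point): Point on the top of the white deck right above the short foot, 52 mm above the bench; the deck is free here for 20 mm all round apart from the flat bubble level.
- shim: Wooden wedge flat on the bench before the short foot: 90 mm long, 36 wide, 2 high at the thin end, 16 at the thick end (heel), even slope, 60 g, balance point 10 mm from the origin towards the heel. Origin at the centre of its underside; x points to the thin end. Slides at under 0.5 N; under the foot the push rises to 3 to 6 N within 5 mm: snug; beyond 10 to 18 N it shoves or lifts the scale.
- screw_pot: Small round steel pot with screws, 57 mm wide, 30 mm high, standing on the pan. Origin at the centre of its underside.
- label_box: Small cardboard box, 55 x 85 x 35 mm, on the bench right of the scale. Origin at the centre of its underside.
- bolt_1: Socket head screw, 44 mm long, lying on the bench in front of the scale. Origin at the centre of its underside.
- screwdriver_1: Screwdriver, 185 mm long, lying in front of the scale to the right. Origin at the centre of its underside.
- caliper: Sliding caliper, 210 mm long, lying left of the scale. Origin at the centre of its underside.
There are look-alikes about, which are no part of the job. Of the things that look like the shim, the smallest one is meant.

How it is judged:
By the outcome, as a careful person would: the job done as asked, in the order asked, and still so for the second after the job is handed in, with the robot touching nothing.
It also fails if it takes over 58 s, if anything falls off the work surface, if the arm or the gripper's body presses on something with over 40 N, if the wrist force passes 120 N, or if a joint passes its speed limit or range.

## Working session

There is one attempt and no reset: what is moved stays moved. The work goes in short steps, Python scripts to look and compute and a tool call to move; the robot and the scene stay as the last step left them, time stands still between calls to the robot, and variables do not carry over. Pictures are saved under pics/ and viewed, at most 10 in all, crops included, and the job is handed in when it is done.

Besides the shell and the picture viewer there is one more tool, called after "Call:" as name(argument=value, ...), one argument or row to a line, values as JSON. carry_out: Moves the arm, as the interface text tells. Its arguments: {"type":"object","properties":{"moves":{"type":"array"},"newtons":{"type":"number"}},"required":["moves"]}

```bash
mkdir -p pics; cat > h.py <<'E'
import numpy as np, cv2
from rig import telemetry, read_camera, camera_info, hand_in, env
from scipy.spatial.transform import Rotation as R
def snap(n,f):
    im=read_camera(n); cv2.imwrite(f'pics/{f}.png',im[:,:,::-1]); return im
def KD(i): return np.array([[i['fx'],0,i['cx']],[0,i['fy'],i['cy']],[0,0,1.]]),np.array(i['distortion'],float)
def px2w(i,uv,z):
    K,D=KD(i);T=np.array(i['extrinsics'])
    p=cv2.undistortPoints(np.array(uv,float).reshape(-1,1,2),K,D).reshape(-1,2)
    d=np.c_[p,np.ones(len(p))]@T[:3,:3].T; o=T[:3,3]
    return o+d*((z-o[2])/d[:,2])[:,None]
def w2px(i,P):
    K,D=KD(i);T=np.linalg.inv(np.array(i['extrinsics']))
    return cv2.projectPoints(np.array(P,float).reshape(-1,3),cv2.Rodrigues(T[:3,:3])[0],T[:3,3],K,D)[0].reshape(-1,2)
E
python3 - <<'E'
from h import *
snap('scene','s0');snap('top','t0')
print(env.tcp_to_tips,telemetry.state())
for n in('scene','top','wrist'):print(n,camera_info(n))
E
```

```text
0.014 {'time': 0.1, 'joint_positions': array([-1.29419214,  0.52198482, -0.03635333,  1.59994334,  0.02120109,
        1.02112436, -0.11280568]), 'qd': array([-0.00176601, -0.00038836,  0.00048717, -0.00409256,  0.00099263,
       -0.00076212, -0.0001357 ]), 'joint_torque': array([ 4.32903646e-03, -9.28476977e+01,  1.98429443e+00, -3.70531476e+01,
        1.82291376e-02,  5.16032655e-03,  6.78832453e-05]), 'tcp_pos': array([0.21233993, 0.58746704, 0.20826681]), 'eef_rot': array([-6.09594284e-05,  1.72531316e-01,  9.85003886e-01, -5.33984254e-04]), 'force': array([0.22348907, 0.9010332 , 0.84430293]), 'torque': array([-0.04768991,  0.06010284,  0.01340577]), 'gripper_force': 0.0, 'grip_width': 1.0002899083182406}
scene {'fx': 423.69084016796245, 'fy': 423.69084016796245, 'cx': 326.5618882301357, 'cy': 201.1837216786545, 'distortion': array([0.0124958, 0.       , 0.       , 0.       , 0.       ]), 'extrinsics': array([[ 0.90896702, -0.33122169,  0.25312279,  0.29022736],
       [-0.41657033, -0.69875895,  0.58155402, -0.47253724],
       [-0.01575149, -0.63405687, -0.77312597,  0.83392
[... 373 characters left out ...]
269862,  0.12547679],
       [-0.01312155, -0.05629543, -0.99832793,  1.20447598],
       [ 0.        ,  0.        ,  0.        ,  1.        ]])}
wrist {'fx': 299.62619419192214, 'fy': 299.62619419192214, 'cx': 315.62261199453167, 'cy': 198.93497363083006, 'distortion': array([-0.05367937,  0.        ,  0.        ,  0.        ,  0.        ]), 'extrinsics': array([[ 3.39310797e-01,  9.01510577e-01,  2.68601682e-01,
         1.43750910e-01],
       [ 9.40674315e-01, -3.25223660e-01, -9.67543554e-02,
         6.11118452e-01],
       [ 1.30547074e-04,  2.85496500e-01, -9.58379743e-01,
         3.71946550e-01],
       [ 0.00000000e+00,  0.00000000e+00,  0.00000000e+00,
         1.00000000e+00]])}
```

View pics/t0.png

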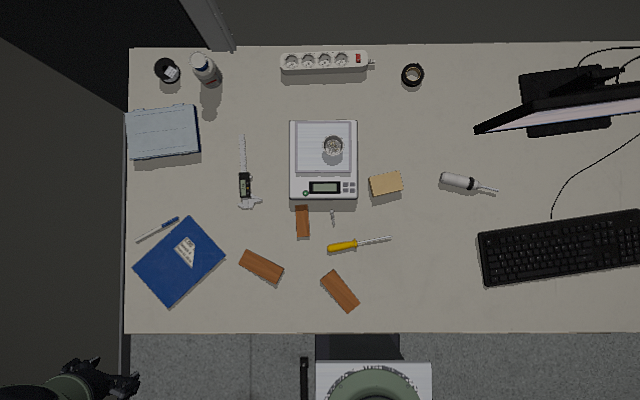

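View pics/s0.png

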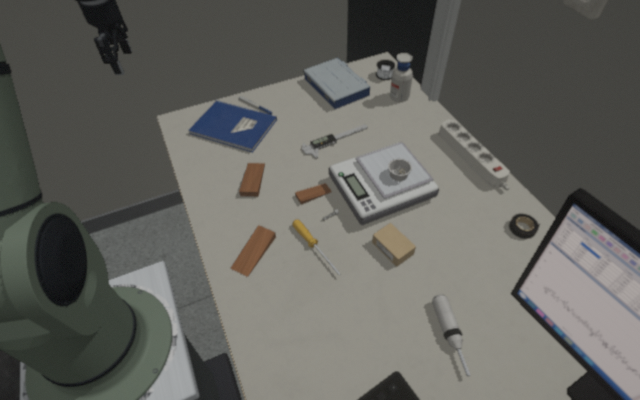

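The top view shows the scale deck at about (290..357, 121..199) with its front facing the robot. The small wedge is at about (302,222), just before the front-left foot. I'll enlarge that area.

```bash
python3 - <<'E'
from h import *
im=cv2.imread('pics/t0.png')[110:250,270:380]
cv2.imwrite('pics/t0c.png',cv2.resize(im,None,fx=4.2,fy=4.2,interpolation=cv2.INTER_CUBIC))
i=camera_info('top')
print(px2w(i,[(290,121),(357,121),(357,199),(290,199)],.052))
print(px2w(i,[(302,222)],.008))
E
```

```text
[[0.81038503 0.22333706 0.052     ]
 [0.8084483  0.04133985 0.052     ]
 [0.59617453 0.04381494 0.052     ]
 [0.59765321 0.22401351 0.052     ]]
[[0.53672326 0.19451023 0.008     ]]
```

View pics/t0c.png

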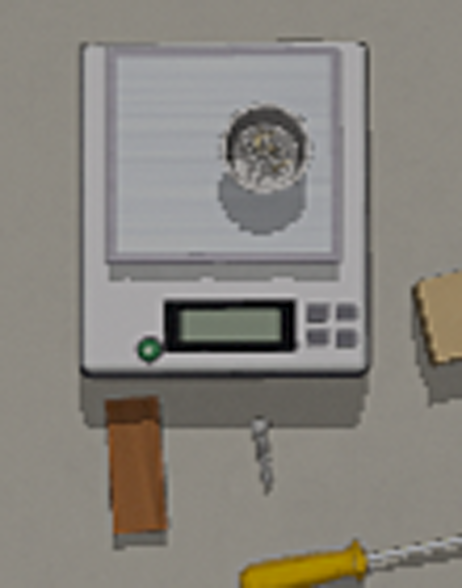

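```bash
cat >> h.py <<'E'
def pose():
    s=telemetry.state(); q=s['eef_rot']; return s['tcp_pos'],R.from_quat([q[1],q[2],q[3],q[0]]),s
def need(p1,yaw_deg):
    """tool-down target, tool y at world angle 90+yaw: turn first (tool rotvec, 6deg units), then shift in new tool frame (50mm units)"""
    p,r,s=pose(); a=np.radians(yaw_deg)
    x=np.array([-np.cos(a),-np.sin(a),0]);y=np.array([-np.sin(a),np.cos(a),0])
    r1=R.from_matrix(np.c_[x,y,[0,0,-1]])
    print('turn',np.round(np.degrees((r.inv()*r1).as_rotvec())/6,2),'shift',np.round(r1.inv().apply(np.array(p1)-p)/.05,3),'now',np.round(p,4),'F',np.round(s['force'],2),'t',s['time'])
E
python3 -c "
from h import *
need([.45,.2,.2],0)"
```

```text
turn [-0.01 -0.   -3.31] shift [-4.753 -7.749  0.165] now [0.2123 0.5875 0.2083] F [0.22 0.9  0.84] t 0.1
```

Call:
carry_out(
  moves=[
    [0,0,0,0,0,0,-1],
    [0,0,0,0,0,0,-1],
    [0,0,0,0,0,0,-1],
    [0,0,0,0,0,0,-0.31],
    [0,-0.4,-0.6,0,0,0,0],
    [0,-0.5,-0.8,0,0,0,0],
    [0,-0.5,-0.8,0,0,0,0],
    [0,-0.5,-0.8,0,0,0,0],
    [0,-0.5,-0.8,0,0,0,0],
    [0,-0.5,-0.8,0,0,0,0],
  ],
)

```text
time: 1.1
tcp_pos: [0.3581, 0.356, 0.2088]
eef_rot: [0.0, 0.001, 1.0, 0.0]
force: [1.3, 0.6, 0.1]
grip_width: 0.003
gripper_force: 0.0
```

Call:
carry_out(
  moves=[
    [0,-0.5,-0.8,0,0,0,0],
    [0,-0.5,-0.8,0,0,0,0],
    [0,-0.4,-0.8,0,0,0,0],
    [0,-0.4,-0.5,0,0,0,0],
    [0,0,-0.2,0,0,0,0],
    [0,0,0,0,0,0,0],
    [0,0,0,0,0,0,0],
  ],
)

```text
time: 1.8
tcp_pos: [0.4468, 0.2037, 0.2088]
eef_rot: [-0.0, 0.0, 1.0, 0.0]
force: [-1.0, 0.9, -0.4]
grip_width: 0.0
gripper_force: 0.0
```

```bash
python3 -c "
from h import *
need([.45,.2,.2],0)
i=camera_info('wrist');np.save('wi.npy',i,allow_pickle=True)
im=snap('wrist','w0')
c=w2px(i,[[.45,.195,0],[.6,.195,0],[.62,.204,.052]]);print(c)
cv2.imwrite('pics/w0c.png',cv2.resize(im[:,:,::-1][0:300,120:520],None,fx=2,fy=2,interpolation=cv2.INTER_CUBIC))"
```

```text
turn [ 0. -0. -0.] shift [-0.065 -0.075  0.175] now [0.4468 0.2037 0.2088] F [-1.02  0.87 -0.42] t 1.8
[[309.30158964 172.55573575]
 [309.90076341 277.12756436]
 [316.37853463 312.69710446]]
```

View pics/w0c.png

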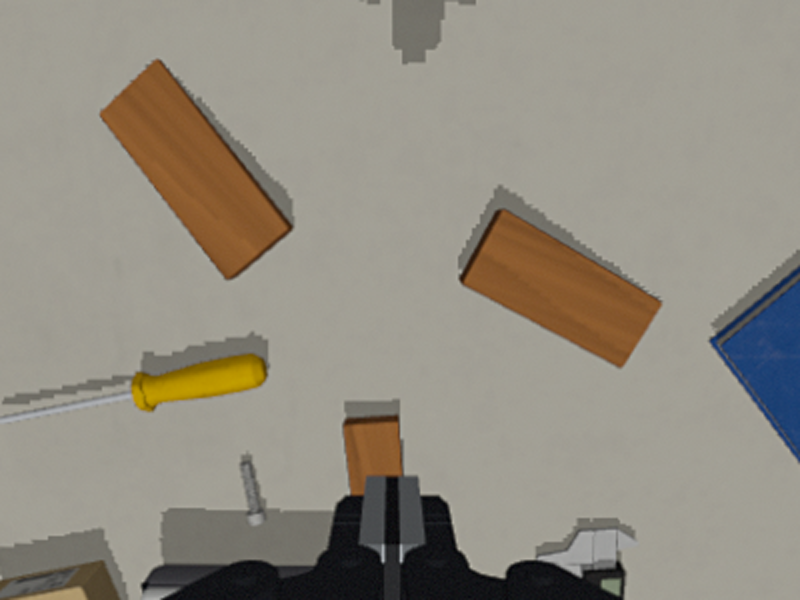

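Wrist view (x grows downward in the picture): the wedge heel edge is at crop (343..398, 420), and the gripper hides the scale and the thin end. Next I'll step sideways to see the whole wedge and the scale front.

Call:
carry_out(
  moves=[
    [0,-0.3,0.7,0,0,0,0],
    [0,-0.3,0.9,0,0,0,0],
    [0,0,0.2,0,0,0,0],
    [0,0,0,0,0,0,0],
    [0,0,0,0,0,0,0],
  ],
)

```text
time: 2.35
tcp_pos: [0.4767, 0.2929, 0.2086]
eef_rot: [-0.0, -0.0, 1.0, -0.0]
force: [0.3, -0.0, 0.7]
grip_width: -0.001
gripper_force: 0.0
```

```bash
python3 -c "
from h import *
i=camera_info('wrist');np.save('wi.npy',i,allow_pickle=True)
im=snap('wrist','w1');print(pose()[0],pose()[2]['force'])
print(px2w(np.load('wi.npy',allow_pickle=True).item(),[(0,0)],0))
cv2.imwrite('pics/w1c.png',cv2.resize(im[:,:,::-1][130:400,60:340],None,fx=2.2,fy=2.2,interpolation=cv2.INTER_CUBIC))"
```

```text
[0.47693836 0.29227879 0.20873079] [ 0.57885676 -0.03645267  0.04243873]
[[ 2.69194906e-01 -8.23132158e-02  5.55111512e-17]]
```

View pics/w1c.png

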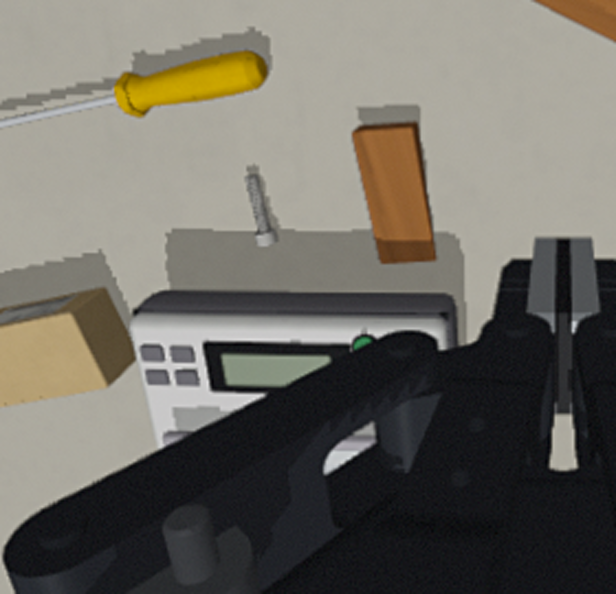

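The crop shows heel corners at about (356,130) and (418,125), and thin end corners at (380,262) and (436,259). The deck's front corners are at about (133,316) and (453,319), with the bubble level at (363,345).

```bash
python3 -c "
from h import *
i=np.load('wi.npy',allow_pickle=True).item()
f=lambda l,z:px2w(i,np.array(l)/2.2+[60,130],z)
h=f([(357,131),(418,125)],.016);t=f([(380,262),(436,259)],.002);d=f([(133,316),(453,319)],.052)
b=f([(363,345)],.052)
print('heel',h,'thin',t,'deck',d,'bub',b)
v=t.mean(0)-h.mean(0);print('len',np.linalg.norm(v),'yaw',np.degrees(np.arctan2(v[1],v[0])),'heelyaw',np.degrees(np.arctan2(*(h[1]-h[0])[[0,1]]*[-1,1])))
print(f([(452,300)],.04), np.degrees(np.arctan2(*(t[1]-t[0])[[0,1]]*[-1,1])))
ti=camera_info('top')
g=lambda l,z:px2w(ti,np.array(l)/4.2+[270,110],z)
print('top heel',g([(114,532),(166,528)],.016),'thin',g([(107,401),(158,398)],.002),'deck',g([(82,373),(368,375),(368,45),(82,45)],.052))
"
```

```text
heel [[0.49785855 0.17661385 0.016     ]
 [0.49437592 0.2112961  0.016     ]] thin [[0.58555124 0.17892819 0.002     ]
 [0.58329445 0.21396768 0.002     ]] deck [[0.59619153 0.04979236 0.052     ]
 [0.59541802 0.2317982  0.052     ]] bub [[0.61247315 0.18020567 0.052     ]]
len 0.08944325217238065 yaw 1.6170916856402084 heelyaw 5.734156028327385
[[0.59037432 0.22959238 0.04      ]] 3.6851714125095034
top heel [[0.49609061 0.20765853 0.016     ]
 [0.49847254 0.17343232 0.016     ]] thin [[0.58339926 0.21296191 0.002     ]
 [0.58513489 0.17885879 0.002     ]] deck [[0.59817808 0.22529524 0.052     ]
 [0.595391   0.04216277 0.052     ]
 [0.80921508 0.03965289 0.052     ]
 [0.8111853  0.22463063 0.052     ]]
```

```bash
python3 -c "
from h import *
i=np.load('wi.npy',allow_pickle=True).item()
def draw(im,i,c,off,s,col):
    cx,cy,a=c;a=np.radians(a);Rz=np.array([[np.cos(a),-np.sin(a)],[np.sin(a),np.cos(a)]])
    for z in(.014,.052):
        P=np.array([[-.11,-.095],[-.11,.095],[.11,.095],[.11,-.095]])
        if z==0.060: P=P
        W=np.c_[P@Rz.T+[cx,cy],np.full(4,z)]
        q=((w2px(i,W)-off+.5)*s-.5).astype(int)
        cv2.polylines(im,[q],True,col,1,cv2.LINE_AA)
A=cv2.imread('pics/w1.png')[255:305,100:290];A=cv2.resize(A,None,fx=4.2,fy=4.2,interpolation=cv2.INTER_NEAREST)
T=cv2.imread('pics/t0.png')[112:242,272:372];T=cv2.resize(T,None,fx=2.7,fy=2.7,interpolation=cv2.INTER_NEAREST)
T2=T.copy();A2=A.copy()
ti=camera_info('top')
draw(A2,i,(.7045,.1365,-.3),(100,255),4.2,(0,0,255))
draw(T2,ti,(.7045,.1365,-.3),(272,112),2.7,(0,0,255))
can=np.zeros((580,800,3),np.uint8);can[:210,:798]=A2;can[215:215+351,:270]=T;can[215:566,300:570]=T2
cv2.imwrite('pics/ov.png',can)"
```

```text
(no output)
```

View pics/ov.png

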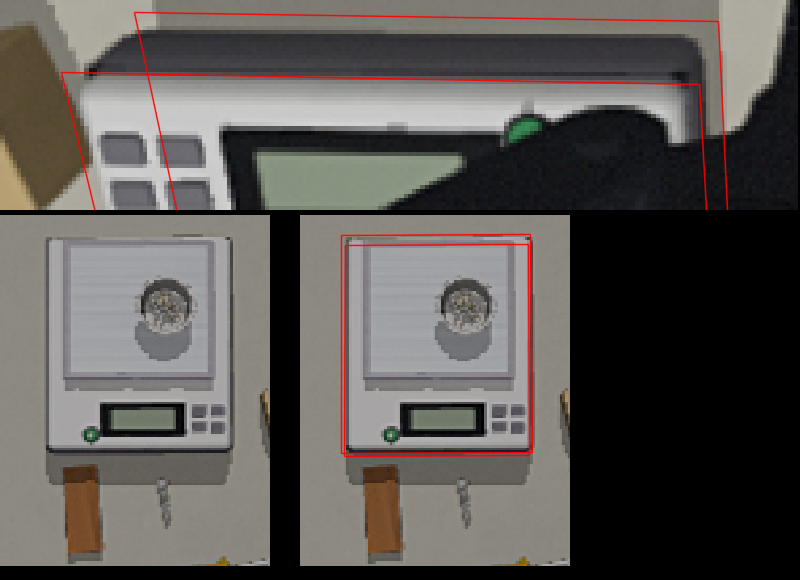

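The overlay puts the scale centre at about (0.7045, 0.1365) with yaw near 0, so the short foot is at about (0.62, 0.211). The wedge's centreline is at y≈0.194, roughly 15 mm off to the right. I'll open the gripper, straddle the wedge, and nudge it into line with the foot by closing to just over its width.

Call:
carry_out(
  moves=[
    [1,-0.3,-0.5,0,0,0,0],
    [1,-0.5,-0.7,0,0,0,0],
    [1,-0.28,-0.44,0.4,0,0,0],
    [1,0,0,0.7,0,0,0],
    [1,0,0,0.7,0,0,0],
    [1,0,0,0.5,0,0,0],
    [1,0,0,0.3,0,0,0],
    [1,0,0,0,0,0,0],
    [1,0,0,0,0,0,0],
  ],
)

```text
time: 3.3
tcp_pos: [0.5315, 0.2102, 0.0795]
eef_rot: [0.0, 0.0, 1.0, -0.0]
force: [0.1, -0.0, 0.3]
grip_width: 0.999
gripper_force: 0.0
```

```bash
python3 -c "
from h import *
need([.531,.2105,.017],0)"
```

```text
turn [-0.    0.   -0.01] shift [0.011 0.006 1.25 ] now [0.5315 0.2102 0.0795] F [ 0.05 -0.03  0.29] t 3.3
```

Call:
carry_out(
  moves=[
    [1,0,0,0.4,0,0,0],
    [1,0,0,0.4,0,0,0],
    [1,0,0,0.3,0,0,0],
    [1,0,0,0.15,0,0,0],
    [1,0,0,0,0,0,0],
    [0.8,0,0,0,0,0,0],
    [0.7,0,0,0,0,0,0],
    [0.6,0,0,0,0,0,0],
    [0.55,0,0,0,0,0,0],
    [0.5,0,0,0,0,0,0],
  ],
  newtons=20,
)

```text
time: 4.3
tcp_pos: [0.5315, 0.2107, 0.0165]
eef_rot: [0.0, 0.0, 1.0, 0.0]
force: [0.8, 0.1, -0.0]
grip_width: 0.496
gripper_force: 0.0
```

Call:
carry_out(
  moves=[
    [0.47,0,0,0,0,0,0],
    [0.45,0,0,0,0,0,0],
    [0.44,0,0,0,0,0,0],
    [0.44,0,0,0,0,0,0],
  ],
)

```text
time: 4.7
tcp_pos: [0.5313, 0.2107, 0.0163]
eef_rot: [-0.0, 0.0, 1.0, -0.0]
force: [-0.7, -0.1, 0.7]
grip_width: 0.442
gripper_force: 0.0
```

```bash
python3 -c "
from h import *
im=snap('wrist','w2')
cv2.imwrite('pics/w2c.png',cv2.resize(im[:,:,::-1][150:400,180:460],None,fx=2.2,fy=2.2))"
```

```text
(no output)
```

View pics/w2c.png

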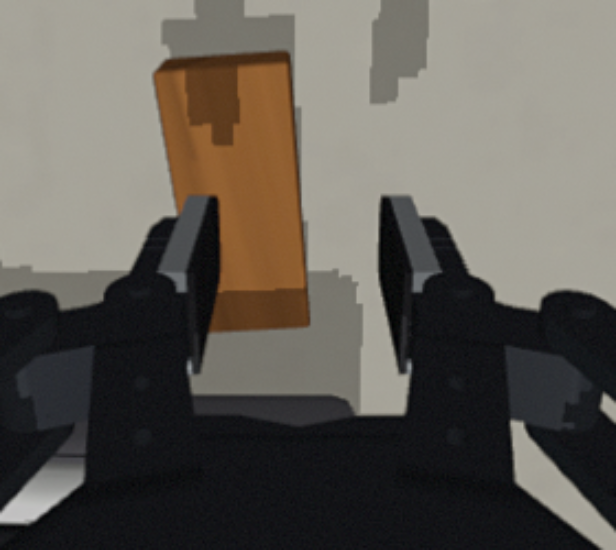

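The left-hand fingertip is over the wedge rather than beside it, because at this opening the tips sit higher than I assumed. The wedge hasn't moved. I'll open again, lower 6 mm and close.

Call:
carry_out(
  moves=[
    [0.7,0,0,0,0,0,0],
    [1,0,0,0,0,0,0],
    [1,0,0,0,0,0,0],
    [1,0,0,0.06,0,0,0],
    [1,0,0,0.07,0,0,0],
    [0.9,0,0,0,0,0,0],
    [0.8,0,0,0,0,0,0],
    [0.74,0,0,0,0,0,0],
    [0.68,0,0,0,0,0,0],
    [0.62,0,0,0,0,0,0],
  ],
)

```text
time: 5.75
tcp_pos: [0.5314, 0.2107, 0.0099]
eef_rot: [0.0, 0.0, 1.0, 0.0]
force: [-0.6, -0.2, -0.4]
grip_width: 0.617
gripper_force: 0.0
```

Call:
carry_out(
  moves=[
    [0.57,0,0,0,0,0,0],
    [0.53,0,0,0,0,0,0],
    [0.49,0,0,0,0,0,0],
    [0.46,0,0,0,0,0,0],
    [0.44,0,0,0,0,0,0],
    [0.44,0,0,0,0,0,0],
  ],
)

```text
time: 6.35
tcp_pos: [0.5314, 0.2107, 0.0098]
eef_rot: [0.0, 0.0, 1.0, -0.0]
force: [0.4, 0.2, 0.1]
grip_width: 0.435
gripper_force: 0.0
```

```bash
python3 -c "
from h import *
i=camera_info('wrist');np.save('wi3.npy',i,allow_pickle=True)
im=snap('wrist','w3')
cv2.imwrite('pics/w3c.png',cv2.resize(im[:,:,::-1][150:350,180:460],None,fx=2.2,fy=2.2))"
```

```text
(no output)
```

View pics/w3c.png

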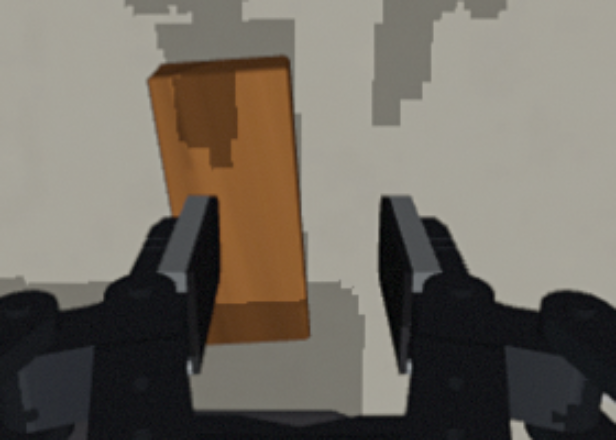

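```bash
python3 -c "
from h import *
i=np.load('wi3.npy',allow_pickle=True).item()
print(np.round(np.array(i['extrinsics'])[:3,3],4))
p=[.5314,.2107]
for z in(0,.005,.01,.02,.03):
  P=[[p[0]+dx,p[1]-h,z] for dx in(-.011,.011) for h in(.0187,.022)]
  print(z,((w2px(i,P)-[180,150])*2.2).round().tolist())
  g=px2w(i,np.array([[217,195],[380,195]])/2.2+[180,150],z);print(g.round(4).tolist())
f=lambda l,z:px2w(i,np.array(l)/2.2+[180,150],z).round(4).tolist()
print('heel',f([(153,76),(289,65)],.016),'thin',f([(308,338),(212,341)],.002))
"
```

```text
[0.4584 0.2096 0.1735]
0 [[235.0, 143.0], [223.0, 143.0], [237.0, 215.0], [226.0, 215.0]]
[[0.5362, 0.1865, 0.0], [0.5362, 0.2331, 0.0]]
0.005 [[233.0, 149.0], [221.0, 149.0], [235.0, 222.0], [224.0, 222.0]]
[[0.534, 0.1871, 0.005], [0.534, 0.2325, 0.005]]
0.01 [[231.0, 156.0], [219.0, 156.0], [234.0, 231.0], [222.0, 231.0]]
[[0.5317, 0.1878, 0.01], [0.5317, 0.2318, 0.01]]
0.02 [[227.0, 170.0], [214.0, 170.0], [230.0, 248.0], [217.0, 248.0]]
[[0.5273, 0.1891, 0.02], [0.5273, 0.2304, 0.02]]
0.03 [[223.0, 186.0], [209.0, 186.0], [226.0, 268.0], [213.0, 268.0]]
[[0.5228, 0.1905, 0.03], [0.5228, 0.2291, 0.03]]
heel [[0.4972, 0.1739, 0.016], [0.4945, 0.2074, 0.016]] thin [[0.5829, 0.2127, 0.002], [0.5841, 0.1833, 0.002]]
```

```bash
python3 -c "
from h import *
i=np.load('wi3.npy',allow_pickle=True).item()
f=lambda l,z:px2w(i,np.array(l)/2.2+[180,150],z)
s=f([(10,280),(335,283),(385,125)],0);print(s.round(4))
k=(.5955-s[1,0])/.052;print('k',k,'tip z for x .52/.53/.54',[(x-s[2,0])/k for x in(.52,.5314,.5424)])
"
```

```text
[[0.5645 0.1226 0.    ]
 [0.5649 0.2207 0.    ]
 [0.5151 0.2338 0.    ]]
k 0.587874922531691 tip z for x .52/.53/.54 [np.float64(0.008278114783202678), np.float64(0.027669994863587323), np.float64(0.046381458099046265)]
```

The geometry (shadow and tip pixels) says the tips are well above the bench at this opening. I'll feel for the bench with the gripper open.

Call:
carry_out(
  moves=[
    [0.7,0,0,0,0,0,0],
    [1,0,0,0,0,0,0],
    [1,0,0,0,0,0,0],
    [1,0,0,0.04,0,0,0],
    [1,0,0,0.04,0,0,0],
    [1,0,0,0.04,0,0,0],
    [1,0,0,0,0,0,0],
  ],
)

```text
time: 7.1
tcp_pos: [0.5312, 0.2106, 0.0034]
eef_rot: [-0.0, 0.0, 1.0, -0.0]
force: [0.1, -0.2, -0.1]
grip_width: 0.999
gripper_force: 0.0
```

Call:
carry_out(
  moves=[
    [0.9,0,0,0,0,0,0],
    [0.8,0,0,0,0,0,0],
    [0.74,0,0,0,0,0,0],
    [0.7,0,0,0,0,0,0],
  ],
)

```text
time: 7.5
tcp_pos: [0.5314, 0.2107, 0.0039]
eef_rot: [0.0, 0.0, 1.0, 0.0]
force: [-0.5, 0.1, 0.2]
grip_width: 0.702
gripper_force: 0.0
```

Call:
carry_out(
  moves=[
    [0.66,0,0,0,0,0,0],
    [0.62,0,0,0,0,0,0],
  ],
)

```text
time: 7.7
tcp_pos: [0.5314, 0.2107, 0.0038]
eef_rot: [0.0, 0.0, 1.0, 0.0]
force: [0.3, -0.9, 0.9]
grip_width: 0.618
gripper_force: 0.0
```

```bash
python3 -c "
from h import *
i=camera_info('wrist');np.save('wi4.npy',i,allow_pickle=True)
im=snap('wrist','w4');s=pose()[2];print(s['force'],s['torque'],s['grip_width'])
cv2.imwrite('pics/w4c.png',cv2.resize(im[:,:,::-1][140:350,180:460],None,fx=2.2,fy=2.2))"
```

```text
[ 1.11618375  0.32812428 -0.19295475] [-0.00090024 -0.0155863  -0.00730632] 0.6178734005856047
```

View pics/w4c.png

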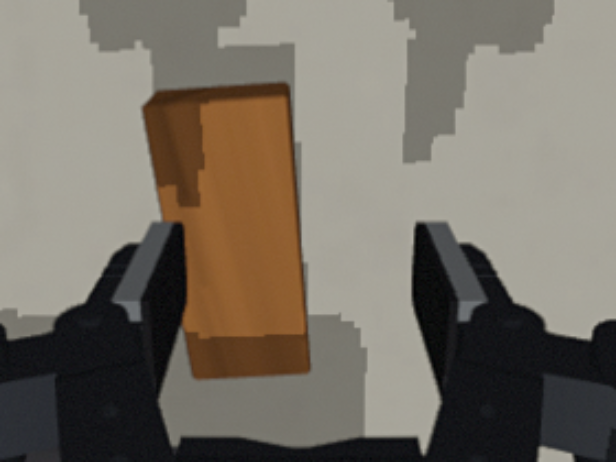

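Numerically the tips are still about 3 cm above the bench despite the reported TCP height. I'll descend further with the gripper open, in small steps, watching the force.

Call:
carry_out(
  moves=[
    [0.8,0,0,0,0,0,0],
    [1,0,0,0,0,0,0],
    [1,0,0,0,0,0,0],
    [1,0,0,0.04,0,0,0],
    [1,0,0,0.04,0,0,0],
    [1,0,0,0.04,0,0,0],
    [1,0,0,0,0,0,0],
  ],
)

```text
time: 8.45
tcp_pos: [0.5312, 0.2106, -0.0025]
eef_rot: [-0.0, 0.0, 1.0, -0.0]
force: [0.3, 0.2, -0.4]
grip_width: 1.001
gripper_force: 0.0
```

Call:
carry_out(
  moves=[
    [1,0,0,0.04,0,0,0],
    [1,0,0,0.04,0,0,0],
    [1,0,0,0.04,0,0,0],
    [1,0,0,0.04,0,0,0],
    [1,0,0,0,0,0,0],
  ],
)

```text
time: 8.95
tcp_pos: [0.5312, 0.2107, -0.0105]
eef_rot: [-0.0, 0.0, 1.0, -0.0]
force: [-1.1, 0.3, 0.1]
grip_width: 1.003
gripper_force: 0.0
```

```bash
python3 -c "
from h import *
i=camera_info('wrist');np.save('wi5.npy',i,allow_pickle=True)
im=snap('wrist','w5');s=pose()[2];print(s['tcp_pos'],s['force'],s['grip_width'],s['joint_positions'].round(3))
g=im.mean(2)
# column profile down the right finger for shadow/tips: print coarse ascii of region
sub=cv2.resize(g[150:300,380:480].astype(np.uint8),(50,50),interpolation=cv2.INTER_AREA)
for r in sub: print(''.join(' .:-=+*#%@'[::-1][min(9,v//18)] for v in r))
"
```

```text
[ 0.53124062  0.21067935 -0.01038885] [ 1.68071058 -0.4494401  -0.58176343] 0.9992539993635482 [-0.476  0.753 -0.007  1.876  0.01   0.513  1.08 ]
-------------------------------------------:......
-------------------------------------------.......
-------------------------------------------.......
------------------------------------------- ......
:------------------------------------------ ......
.::-....----------------------------------:.......
..:- ...-:--------------------.:--------:.........
........ :------------------:. .:------:..........
........ :----------------.......:----:...........
........ :--------------.......... ...............
........ :-------------:..........................
.........--------------:..........................
.........--------------...........................
.........--------------...........................
.........--------------...........................
....... :--------------...........................
....... :-------------: ..........................
....... :-------------:...........................
....... :-----------:...............
[... 895 characters left out ...]
@@@@@@*+++++-=:......................
............+@@@@@@%*+++++#%#-....................
............#@@@@@@@@*+++++#%@%=..................
.......... .%@@@@@@@@@*+++++*%%@+.................
.......... .%@@@@@@@@@@*+++++*%%%+. ..............
.......... -@@@@@@@@@@@@*+++++*%%@#: .............
.......... =@@@@@@@@@@@@@#+++++*%%%#- ............
.......... +@@@@@@@@@@@@@@#++++++%@%%=............
.......... =@@@@@@@@@@@@@@@#++++++#%%@*. .........
.......... :@@@@@@@@@@@@@@@@#++++++#%%@#: ........
............#@@@@@@@@@@@@@@@@#++++++*%%@%:.  .....
........... -@@@@@@@@@@@@@@@%#=---=*#%%%%%#*+-:. .
............ +@@@@@@@@@@@@@%%*---=%%%%%%%%%%%%%#+:
..............#@@@@@@@@@@@@%%+--=%%%%%%@@%%%%%%%%%
```

```bash
python3 -c "
from h import *
from scipy.optimize import brentq
for n,tip,sh,tz in(('wi3',(352.7,238.6),(355,206.8),.0098),('wi4',(368,241),(368,213.6),.0038),('wi5',(410,249),(400,228),-.0104)):
  i=np.load(n+'.npy',allow_pickle=True).item()
  xb=lambda z:px2w(i,[sh],0)[0,0]+.588*z
  for w in(.0,.012,.022):
    z=brentq(lambda z:xb(z)-px2w(i,[tip],z)[0,0]-w,-.1,.1); print(n,w,'z',round(z,4),'rel tcp',round(z-tz,4),'xa',px2w(i,[tip],z)[0].round(4))
  print(np.array(i['extrinsics'])[:3,3].round(4))
"
```

```text
wi3 0.0 z 0.0203 rel tcp 0.0105 xa [0.5271 0.2304 0.0203]
wi3 0.012 z 0.0319 rel tcp 0.0221 xa [0.5219 0.2288 0.0319]
wi3 0.022 z 0.0416 rel tcp 0.0318 xa [0.5176 0.2275 0.0416]
[0.4584 0.2096 0.1735]
wi4 0.0 z 0.0169 rel tcp 0.0131 xa [0.5274 0.2385 0.0169]
wi4 0.012 z 0.0284 rel tcp 0.0246 xa [0.5221 0.2363 0.0284]
wi4 0.022 z 0.038 rel tcp 0.0342 xa [0.5178 0.2345 0.038 ]
[0.4584 0.2096 0.1675]
wi5 0.0 z 0.0119 rel tcp 0.0223 xa [0.5276 0.2589 0.0119]
wi5 0.012 z 0.023 rel tcp 0.0334 xa [0.5222 0.255  0.023 ]
wi5 0.022 z 0.0323 rel tcp 0.0427 xa [0.5176 0.2518 0.0323]
[0.4583 0.2096 0.1532]
```

Call:
carry_out(
  moves=[
    [1,0,0,0.04,0,0,0],
    [1,0,0,0.04,0,0,0],
    [1,0,0,0.04,0,0,0],
    [1,0,0,0,0,0,0],
  ],
)

```text
time: 9.4
tcp_pos: [0.5312, 0.2106, -0.0165]
eef_rot: [-0.0, 0.0, 1.0, -0.0]
force: [-0.3, 0.1, -0.6]
grip_width: 1.001
gripper_force: 0.0
```

```bash
cat >> h.py <<'E'
def asc(g,r0,r1,c0,c1,n=3):
    sub=cv2.resize(g[r0:r1,c0:c1].astype(np.uint8),((c1-c0)//n,(r1-r0)//n),interpolation=cv2.INTER_AREA)
    for k,r in enumerate(sub): print('%3d '%(r0+n*k)+''.join('@%#*+=-:. '[min(9,v//18)] for v in r))
E
python3 -c "
from h import *
i=camera_info('wrist');np.save('wi6.npy',i,allow_pickle=True)
im=snap('wrist','w6');s=pose()[2];print(s['tcp_pos'],s['force'],s['grip_width'])
asc(im.mean(2),210,270,380,440)
"
```

```text
[ 0.53129856  0.21066828 -0.0163598 ] [-0.35053067 -0.84251691 -0.67962587] 1.0029553167453853
210       :--------.   .
213       :-------:    .
216       :-------:   ..
219  .    :-------:   ..
222      .--------:   ..
225      .-------..   ..
228      .-----...     .
231      .----.        .
234      .---.        ..
237      .....        ..
240                   ..
243            ......   
246               ...   
249         :##+++:     
252         =@@#+++.    
255         +@@%*++=.   
258         *@@@%+++=-: 
261         #@@@@#+++#%=
264  .  .  .#@@@@@*+++#@
267 ...    .%@@@@@%++++%
```

Call:
carry_out(
  moves=[
    [0.9,0,0,0,0,0,0],
    [0.8,0,0,0,0,0,0],
    [0.74,0,0,0,0,0,0],
    [0.7,0,0,0,0,0,0],
    [0.66,0,0,0,0,0,0],
  ],
)

```text
time: 9.95
tcp_pos: [0.5318, 0.2096, -0.0155]
eef_rot: [0.0, 0.001, 1.0, -0.001]
force: [-2.5, -5.7, 17.7]
grip_width: 0.66
gripper_force: 8.1
```

```bash
python3 -c "
from h import *
i=camera_info('wrist');np.save('wi7.npy',i,allow_pickle=True)
im=snap('wrist','w7');s=pose()[2];print(s['tcp_pos'],s['force'],s['grip_width'])
asc(im.mean(2),160,300,220,420)
"
```

```text
[ 0.53176021  0.20960608 -0.01551136] [-1.53496702 -5.9769706  16.01249298] 0.6620735595653157
160 ------------------------.........           :---------------------
163 -----------------------:........             :--------------------
166 -------------------------------.             .:-------------------
169 -------------------------------.              .-------------------
172 -------------------------------.              .-------------------
175 -------------------------------.              .:------------------
178 -------------------------------.               .------------------
181 -------------------------------.                  :---------------
184 ------------------====++++****+.                  :---------------
187 --------=++****###############*.                  :---------------
190 --...:-+#################*****#.                  :---------------
193 -:   .=##########*****++======*.                  :----------.  ..
196      .*###************+=======*.                  :---------:.    
199      .***************+========*:                  :---------      
202      .*
[... 1560 characters left out ...]
++%@@@@@%++================+                -@@@@@@*+++*%%#. 
271 %%*+++*@@@@@@#++================+.               :@@@@@@%++++%%%+ 
274 %%+==+%@@@@@@#++================+:               :@@@@@@%+===#%%%:
277 %%%+--#%@@@@@*=++===============+:               .%@@@@@%=-=#%%%%%
280 %%%%=-#%@@@@@+=++===============+-                *@@@@@%=-#%%%%%%
283 %%%%*=#%@@@@%==++===============+-                -@@@@@%++%%%%%%%
286 %%%%%%%%@@@@*===================+-                .%@@@@%%%%%%%%%%
289 %%%%%%%%@@@@+====================-                 *@@@%%@%%%%%%%%
292 %%%%%%%%@@@#======================                 =@@@%%@%%%%%%%%
295 %%%%%%%%@@@+-=====================                 .%@@%%%%%%%%%%%
```

Contact: the right tip bit the wedge's top edge at this height (17 N up), which calibrates the tip height as about 25 mm above the reported TCP. I'll raise, centre the straddle on the wedge at a 0.6 opening, lower, and then slide the wedge sideways with one finger.

Call:
carry_out(
  moves=[
    [0.66,0,0,-0.2,0,0,0],
    [0.6,0,-0.16,-0.1,0,0,0],
    [0.6,0,-0.15,0,0,0,0],
    [0.6,0,0,0,0,0,0],
    [0.6,0,0,0,0,0,0],
  ],
)

```text
time: 10.5
tcp_pos: [0.5313, 0.1949, -0.0013]
eef_rot: [-0.0, 0.0, 1.0, 0.0]
force: [0.2, 0.1, -0.3]
grip_width: 0.604
gripper_force: 0.0
```

```bash
python3 -c "
from h import *
need([.531,.195,-.02],0)
i=camera_info('wrist');np.save('wi8.npy',i,allow_pickle=True)
im=snap('wrist','w8');s=pose()[2];print(s['tcp_pos'],s['force'],s['grip_width'])
asc(im.mean(2),130,290,220,420,4)
"
```

```text
turn [ 0.   -0.   -0.01] shift [0.007 0.002 0.373] now [ 0.5313  0.1949 -0.0013] F [ 0.16  0.14 -0.29] t 10.5
[ 0.53126386  0.1952194  -0.00140042] [-0.10130269 -0.18718291  1.03290525] 0.5968294669882551
130 --------------------------------------------------
134 --------------------:.........--------------------
138 -------------------:         ....:----------------
142 -------------------              .:---------------
146 -------------------               :---------------
150 ------------------.               .---------------
154 -----------------.                 ---------------
158 ---------------:..        .....    ::-------------
162 ----------------:::::---------:     .-------------
166 .-----------------------------:     .-------:.:---
170 ..--.  .----------------------:     .-------. ....
174   ..   .------:---------------:     .------.      
178        .-----:.-------===+++++:     :-----:       
182        .------=**#############-    .------:       
186        .-----=####*****++++++=-    :------:       
190         -----+++==============-    :------:       
194         ---
[... 604 characters left out ...]
-.. .+=+============+   . .-::.         
242        =+*@-...==+============+     -@*+=.        
246       .++#@=.. ==++===========+.    =@#++:        
250    .=#+++%@=.. -=++===========+.    =@%+++#+.     
254    *%#++*@@+   -==+===========+.  ..=@@#++#%*.    
258   -%%*++%@@+   :==+===========+. ...+@@%++*%%-    
262   #%#++*@@@*   :==++===========: .. +@@@*++#%#.   
266  =%%*++#@@@*   .==++===========: .. *@@@#++*%%=   
270 .%%%+++%@@@*   .==++===========:  . *@@@@+++#%%.  
274 +%%*==*@@@@*    ===============:    +@@@@*=+*%%*. 
278 %%%%#-+%@@@=    -==============-    =@@@%*-#%%%%%=
282 %%%%%++%@@@:    -==+===========-    :@@@%*+%%%%%%%
286 %%%%%%%%@@%:::::===+===========-:::. #@@%%%%%%%%%%
```

Call:
carry_out(
  moves=[
    [0.6,0,0,0.1,0,0,0],
    [0.6,0,0,0.1,0,0,0],
    [0.6,0,0,0.1,0,0,0],
    [0.6,0,0,0.04,0,0,0],
    [0.6,0,0,0,0,0,0],
  ],
)

```text
time: 11.05
tcp_pos: [0.5311, 0.1952, -0.0187]
eef_rot: [-0.0, 0.0, 1.0, -0.0]
force: [0.3, -0.3, -0.5]
grip_width: 0.599
gripper_force: 0.0
```

Call:
carry_out(
  moves=[
    [0.6,0,0,0.03,0,0,0],
    [0.6,0,0,0,0,0,0],
  ],
)

```text
time: 11.25
tcp_pos: [0.5314, 0.1952, -0.0197]
eef_rot: [0.0, 0.0, 1.0, -0.0]
force: [-0.3, 0.6, 0.0]
grip_width: 0.598
gripper_force: 0.0
```

Call:
carry_out(
  moves=[
    [0.6,0,0,0.03,0,0,0],
    [0.6,0,0,0,0,0,0],
  ],
)

```text
time: 11.45
tcp_pos: [0.5313, 0.1952, -0.0213]
eef_rot: [-0.0, 0.0, 1.0, -0.0]
force: [-0.1, 0.2, 1.4]
grip_width: 0.598
gripper_force: 0.0
```

Call:
carry_out(
  moves=[
    [0.6,0,0.1,0,0,0,0],
    [0.6,0,0.1,0,0,0,0],
    [0.6,0,0.1,0,0,0,0],
    [0.6,0,0.1,0,0,0,0],
    [0.6,0,0.05,0,0,0,0],
    [0.6,0,0,0,0,0,0],
  ],
)

```text
time: 12.05
tcp_pos: [0.5313, 0.2183, -0.0212]
eef_rot: [0.0, -0.0, 1.0, 0.0]
force: [0.2, 0.2, -0.2]
grip_width: 0.596
gripper_force: 0.0
```

```bash
python3 -c "
from h import *
i=camera_info('wrist');np.save('wi9.npy',i,allow_pickle=True)
im=snap('wrist','w9');s=pose()[2];print(s['tcp_pos'],s['force'],s['grip_width'])
asc(im.mean(2),150,310,220,420,4)
"
```

```text
[ 0.53133464  0.2178986  -0.02123332] [-0.2820345  -0.57037409  0.54753771] 0.5998351615983808
150 --.   :-------------------------------------:   .-
154 --:  .---------------------------------------:  .-
158 ---..:----------------------------------------::--
162 --------------------------------------------------
166 -----------------------:.. .----------------------
170 -----------------------:.:::--:  :----------------
174 ------------------------------:  .:---------------
178 ------------------------------:   :---------------
182 ------------------------------.   .:--------------
186 ------------------------------.    :--------------
190 ------------=================-.    :--------------
194 -----------*#################+       :------------
198 ----------=##################*       -------------
202 --:.------+********++++=====++.      -------------
206 ::. :-----+******+===========+.      -------:  . :
210      :----+*****+============+       -------:     
214      :----=****+=============+       -------.     
218      :----=****+=============+      .------:.     
222      :----=
[... 494 characters left out ...]
@#==+==============-      +@@%++*%%-    
262   #%#++*@@@#==+==============-      +@@@*++#%#    
266  =%%*++#@@@%==+==============-      *@@@#++*%%=   
270 .%%#+++%@@@%=================:      *@@@@+++#%%.  
274 +%%*==*@@@@#===+=============:      +@@@@*==*%%+  
278 %%%%#-+%@@@+===+=============:      =@@@%*-#%%%%%=
282 %%%%%++%@@@:===+=============.      :@@@%+=%%%%%%%
286 %%%%%%%%@@%.===+=============.       #@@%%%%%%%%%%
290 %%%%%%%%@@* ===+=============.       +@@%%%%%%%%%%
294 %%%%%%%%@@- ================+.       :@@%@%%%%%%%%
298 %%%%%%%%@%. -===============+        .%@%%%%%%%%%%
302 %%%%%%%%@*  -===============+         *@%%%%%%%%%%
306 %%%%%%%%@=..-================         -@%%%%%%%%%%
```

The wedge slid over flush with the finger. Now I'll measure its pose by colour.

```bash
cat >> h.py <<'E'
def shim(im,i):
    h=cv2.cvtColor(im,cv2.COLOR_RGB2HSV); m=((h[...,0]<20)&(h[...,1]>110)).astype(np.uint8)
    n,l,s,c=cv2.connectedComponentsWithStats(m); k=1+np.argmax([s[j,4] if 250<c[j][0]<380 else 0 for j in range(1,n)])
    m=l==k; out=[]
    for r in range(s[k,1]+6,s[k,1]+s[k,3]-2,12):
        cs=np.where(m[r])[0]; p=px2w(i,[(cs[0],r),(cs[-1]+1,r)],.009); x=p[0,0]
        out.append((r,x.round(4),p[0,1].round(4),p[1,1].round(4)))
    print('rows',s[k,1],s[k,1]+s[k,3],'heel(z16) x',px2w(i,[(c[k][0],s[k,1]+2)],.016)[0].round(4),'thin(z2) x',px2w(i,[(c[k][0],s[k,1]+s[k,3])],.002)[0].round(4))
    for o in out: print(o)
E
python3 -c "
from h import *
shim(cv2.imread('pics/w9.png')[:,:,::-1].copy(),np.load('wi9.npy',allow_pickle=True).item())"
```

```text
rows 193 341 heel(z16) x [0.4942 0.2111 0.016 ] thin(z2) x [0.5859 0.2092 0.002 ]
(199, np.float64(0.4982), np.float64(0.1933), np.float64(0.2282))
(211, np.float64(0.5041), np.float64(0.192), np.float64(0.2288))
(223, np.float64(0.5101), np.float64(0.1922), np.float64(0.2284))
(235, np.float64(0.5163), np.float64(0.1924), np.float64(0.2286))
(247, np.float64(0.5227), np.float64(0.192), np.float64(0.2283))
(259, np.float64(0.5292), np.float64(0.1922), np.float64(0.2279))
(271, np.float64(0.536), np.float64(0.1924), np.float64(0.2281))
(283, np.float64(0.5429), np.float64(0.1935), np.float64(0.2277))
(295, np.float64(0.55), np.float64(0.1937), np.float64(0.2279))
(307, np.float64(0.5574), np.float64(0.1939), np.float64(0.2275))
(319, np.float64(0.565), np.float64(0.1941), np.float64(0.2277))
(331, np.float64(0.5729), np.float64(0.1942), np.float64(0.2273))
```

Wedge centre is now y≈0.2105, yaw≈0. Next: raise, shut, and go behind the heel.

Call:
carry_out(
  moves=[
    [0.6,0,-0.05,0,0,0,0],
    [0.6,0,0,-0.4,0,0,0],
    [0.4,0,0,-0.5,0,0,0],
    [0.2,0.5,-0.1,0,0,0,0],
    [0,0.5,0,0,0,0,0],
    [0,0.4,0,0,0,0,0],
    [0,0,0,0.3,0,0,0],
    [0,0,0,0.2,0,0,0],
    [0,0,0,0,0,0,0],
  ],
)

```text
time: 13.0
tcp_pos: [0.4611, 0.2096, -0.0023]
eef_rot: [-0.001, 0.0, 1.0, -0.0]
force: [-1.2, -0.1, 0.0]
grip_width: -0.0
gripper_force: 0.0
```

```bash
python3 -c "
from h import *
need([.462,.2105,-.01],0)
i=camera_info('wrist')
im=snap('wrist','w10');shim(im,i);asc(im.mean(2),180,300,220,420,4)"
```

```text
turn [-0.01 -0.01 -0.01] shift [-0.019  0.017  0.155] now [ 0.4611  0.2096 -0.0023] F [-1.16 -0.09  0.  ] t 13.0
rows 318 344 heel(z16) x [0.5049 0.2087 0.016 ] thin(z2) x [0.5352 0.2086 0.002 ]
(324, np.float64(0.5135), np.float64(0.2059), np.float64(0.212))
(336, np.float64(0.5226), np.float64(0.2052), np.float64(0.2127))
180                   .------------:    ..            
184                   .------------:                  
188                   .-----------:.                  
192                   .-----------:                   
196                   .-----------:                   
200                   .-----------:                   
204                   .-----------:                   
208                   .-----------:                   
212                   .-----------.                   
216                     .------:::                    
220                      :-----.                      
224                      ::::::.                      
228                                                   
232                                                   
236 
[... 175 characters left out ...]
       -%%*++%%++*%%=                   
252                 .%%%*++%%++*%%%.                  
256                 :%%%+++%%+++%%%:                  
260                 -%%%+++%%+++%%%=                  
264                 +%%%+++%%+++%%%*                  
268                 #%%%+++%%+++%%%%                  
272                .%%%%#+-##.+#%%%%.                 
276               .#%%%%%%*##-%%%%%%%.                
280    :*#%#+.    =%%%%%%%%###%%%%%%%+    .+#%%*-     
284  -#%%%%%%*  .=%%%%%%%%%##%%%%%%%%%+.  *%%%%%%#-   
288 #%%%%%%%%%*%%%%%%%%%%%%##%%%%%%%%%%%%*%%%%%%%%%#- 
292 %%%%%%%%%%%%%%%%%%%%%%%##%%%%%%%%%%%%%%%%%%%%%%%%#
296 %%%%%%%%%%%%%%%%%%%%%%%##%%%%%%%%%%%%%%%%%%%%%%%%%
```

Call:
carry_out(
  moves=[
    [0,0,0.02,0.1,0,0,0],
    [0,0,0,0.06,0,0,0],
    [0,0,0,0.02,0,0,0],
    [0,0,0,0,0,0,0],
  ],
)

```text
time: 13.45
tcp_pos: [0.4614, 0.2112, -0.0103]
eef_rot: [-0.0, 0.0, 1.0, -0.0]
force: [0.4, -0.6, 1.2]
grip_width: 0.001
gripper_force: 0.0
```

Call:
carry_out(
  moves=[
    [0,0,0,0.03,0,0,0],
    [0,0,0,0,0,0,0],
  ],
)

```text
time: 13.65
tcp_pos: [0.4614, 0.2112, -0.0117]
eef_rot: [0.0, 0.0, 1.0, -0.0]
force: [0.6, -0.4, 0.3]
grip_width: 0.002
gripper_force: 0.0
```

Call:
carry_out(
  moves=[
    [0,0,0,0.03,0,0,0],
    [0,0,0,0,0,0,0],
  ],
)

```text
time: 13.85
tcp_pos: [0.4613, 0.2112, -0.0133]
eef_rot: [-0.0, 0.0, 1.0, -0.0]
force: [-0.3, 0.0, -0.1]
grip_width: -0.003
gripper_force: 0.0
```

Call:
carry_out(
  moves=[
    [0,-0.2,0,0.03,0,0,0],
    [0,-0.1,0,0,0,0,0],
    [0,-0.1,0,0,0,0,0],
    [0,-0.1,0,0,0,0,0],
    [0,-0.1,0,0,0,0,0],
    [0,-0.1,0,0,0,0,0],
    [0,0,0,0,0,0,0],
  ],
)

```text
time: 14.55
tcp_pos: [0.4971, 0.2111, -0.0147]
eef_rot: [0.0, 0.0, 1.0, 0.0]
force: [-0.9, 0.7, 0.5]
grip_width: 0.001
gripper_force: 0.0
```

```bash
cat >> h.py <<'E'
def look(name,r0=150,r1=262):
    p,r,s=pose(); i=camera_info('wrist'); im=snap('wrist',name); print(p.round(4),s['force'].round(2)); asc(im.mean(2),r0,r1,200,440,4)
    print(px2w(i,[(320,r) for r in range(r0,r1,16)],.016)[:,0].round(4))
E
python3 -c "
from h import *
look('w11')"
```

```text
[ 0.4971  0.2111 -0.0147] [-0.93  0.71  0.53]
150   .:-------------------------------------------------------:
154     :------------------------::--------------------------:: 
158     .:-----------------------  --------------------------.  
162      .-----------------------  -------------------------..  
166        :---------------------- -----------------------......
170         ---------------------------------------------. .....
174 ..      ..-----------------------------------------::...    
178 ..        .---------------------------------------: ....    
182 ..      .. .-------------------------------------- .....    
186        .. ...-----------------------------------. .......   
190       ...    .---------------------------------..........   
194      ....     :.----:.:--------------:::-----.. ...    ..   
198       ..        ::... .:-------------:  :::::  ....    ..   
202      .                 :------------:    .     ...          
206                       .:------------:    ..    ...          
210                    .  :-------------:    .      ..     .    
214                    .  .-------------:           ..     .    
218                       .-------------.    .            ...   
222              . .      .-------------.    .           ....   
226         ..  ...       .------------:.                 ..    
230        ...  ...       .------------:                  ..    
234         .    ..       .------------.              .......   
238                        .--++#%++-:..              .......   
242         ..               :++%%++-                 ......    
246         ....         ..+++++%%+++++::             ......    
250            .         -#%%*++%%++*%%%-:            ........  
254            ..        -%%%*++%%++*%%%=-            ......    
258                      =%%%+++%%+++%%%+:            .....     
[0.4412 0.4483 0.4557 0.4633 0.4711 0.4793 0.4876]
```

```bash
cat >> h.py <<'E'
def heel(name):
    i=camera_info('wrist'); p,r,s=pose(); im=snap('wrist',name)
    h=cv2.cvtColor(im,cv2.COLOR_RGB2HSV); m=(h[...,0]<20)&(h[...,1]>110)&(h[...,2]>20)
    print('tcp',p.round(4),'F',s['force'].round(2),'t',s['time'])
    for r in range(225,400,4):
        cs=np.where(m[r,230:400])[0]+230
        if len(cs)>3:
            q=px2w(i,[(cs[0],r),(cs[-1]+1,r)],.014).round(4); print(r,len(cs),cs[0],cs[-1],q[0,0],q[:,1])
E
python3 -c "
from h import *
heel('w12')"
```

```text
tcp [ 0.4966  0.2111 -0.0147] F [-0.64  0.16 -0.4 ] t 14.6
321 10 311 320 0.5327 [0.2077 0.2131]
325 11 311 321 0.5353 [0.2077 0.2137]
329 12 310 321 0.538 [0.2071 0.2137]
333 12 310 321 0.5407 [0.2071 0.2137]
337 12 310 321 0.5434 [0.2071 0.2137]
341 14 309 322 0.5462 [0.2065 0.2143]
```

Call:
carry_out(
  moves=[
    [0,-0.1,0,0,0,0,0],
    [0,-0.1,0,0,0,0,0],
    [0,-0.1,0,0,0,0,0],
    [0,-0.1,0,0,0,0,0],
    [0,0,0,0,0,0,0],
  ],
)

```text
time: 15.15
tcp_pos: [0.5172, 0.2111, -0.0147]
eef_rot: [0.0, 0.0, 1.0, 0.0]
force: [-0.1, 0.7, -0.2]
grip_width: 0.003
gripper_force: 0.0
```

```bash
python3 -c "
from h import *
for n in('scene','top'):
  i=camera_info(n); im=snap(n,n+'1'); im0=cv2.imread('pics/%s0.png'%n[0])[:,:,::-1]
  for nm,x in(('before',im0),('now',im)):
    h=cv2.cvtColor(np.ascontiguousarray(x),cv2.COLOR_RGB2HSV); m=((h[...,0]<20)&(h[...,1]>110)&(h[...,2]>20)).astype(np.uint8)
    N,l,s,c=cv2.connectedComponentsWithStats(m)
    for k in range(1,N):
      if s[k,4]>30: print(n,nm,s[k],px2w(i,[c[k]],.009)[0].round(4))
print(w2px(camera_info('scene'),[[.5,.19,.016]]))
print(pose()[0])"
```

```text
scene before [240 164  24  30 474] [0.4144 0.3034 0.009 ]
scene before [296 186  32  15 258] [0.5354 0.1899 0.009 ]
scene before [232 227  42  48 897] [0.3462 0.0873 0.009 ]
scene now [241 164  23  30 464] [0.4154 0.3048 0.009 ]
scene now [307 179  24  13 161] [0.5607 0.207  0.009 ]
scene now [232 227  42  48 895] [0.3463 0.0874 0.009 ]
top before [295 205  15  32 394] [0.5412 0.195  0.009 ]
top before [239 249  45  35 744] [0.4153 0.3096 0.009 ]
top before [320 270  40  44 754] [0.3455 0.0913 0.009 ]
top now [356  54   4   9  31] [1.0016 0.0348 0.009 ]
top now [239 249  29  31 460] [0.4235 0.3298 0.009 ]
top now [339 277  21  37 342] [0.327  0.0696 0.009 ]
[[297.89882988 195.71310435]]
[ 0.51638893  0.21116094 -0.01476193]
```

Scene camera confirms the wedge is moving with the finger. I'll keep going in smaller steps, watching the force.

Call:
carry_out(
  moves=[
    [0,-0.08,0,0,0,0,0],
    [0,-0.08,0,0,0,0,0],
    [0,-0.04,0,0,0,0,0],
    [0,0,0,0,0,0,0],
  ],
)

```text
time: 15.65
tcp_pos: [0.5267, 0.2112, -0.0147]
eef_rot: [0.0, 0.0, 1.0, 0.0]
force: [-0.1, -0.4, 0.8]
grip_width: 0.001
gripper_force: 0.0
```

Call:
carry_out(
  moves=[
    [0,-0.04,0,0,0,0,0],
    [0,-0.04,0,0,0,0,0],
    [0,0,0,0,0,0,0],
  ],
)

```text
time: 15.95
tcp_pos: [0.5306, 0.2112, -0.0147]
eef_rot: [0.0, 0.0, 1.0, 0.0]
force: [0.2, 0.0, 0.5]
grip_width: 0.0
gripper_force: 0.0
```

Call:
carry_out(
  moves=[
    [0,-0.04,0,0,0,0,0],
    [0,0,0,0,0,0,0],
  ],
)

```text
time: 16.15
tcp_pos: [0.5326, 0.2112, -0.0147]
eef_rot: [0.0, 0.0, 1.0, 0.0]
force: [0.4, 0.2, 0.0]
grip_width: 0.0
gripper_force: 0.0
```

Call:
carry_out(
  moves=[
    [0,-0.04,0,0,0,0,0],
    [0,0,0,0,0,0,0],
  ],
)

```text
time: 16.35
tcp_pos: [0.5346, 0.2112, -0.0147]
eef_rot: [0.0, 0.0, 1.0, 0.0]
force: [0.3, -0.3, -0.7]
grip_width: -0.003
gripper_force: 0.0
```

```bash
python3 -c "
from h import *
im=snap('scene','s2')
cv2.imwrite('pics/s2c.png',cv2.resize(im[:,:,::-1][90:240,250:450],None,fx=4,fy=4,interpolation=cv2.INTER_CUBIC))"
```

```text
(no output)
```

View pics/s2c.png

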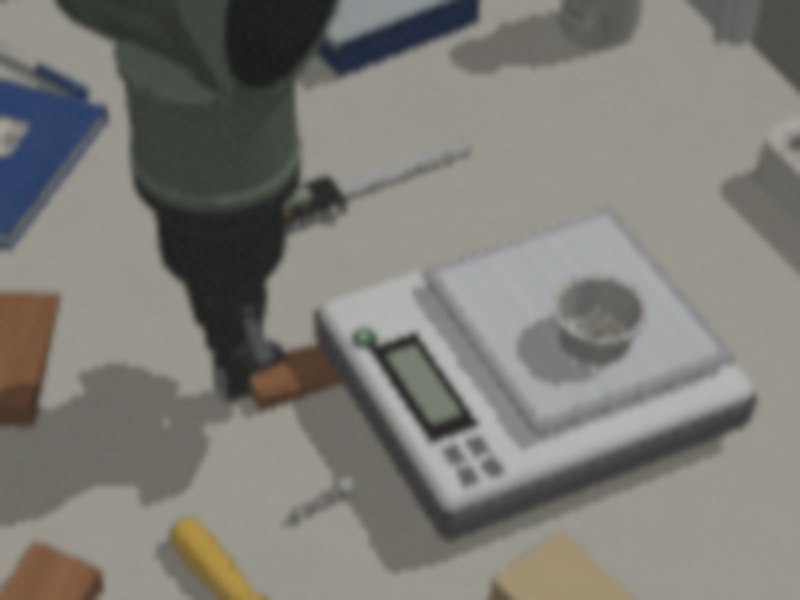

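The wedge (heel at crop (255,390)) enters straight under the front-left corner. The gripper body is well clear above the deck level. I'll continue in 2 mm steps.

Call:
carry_out(
  moves=[
    [0,-0.04,0,0,0,0,0],
    [0,-0.04,0,0,0,0,0],
    [0,0,0,0,0,0,0],
  ],
)

```text
time: 16.7
tcp_pos: [0.5387, 0.2111, -0.0147]
eef_rot: [0.0, 0.0, 1.0, -0.0]
force: [0.4, 0.1, 0.1]
grip_width: 0.003
gripper_force: 0.0
```

Call:
carry_out(
  moves=[
    [0,-0.04,0,0,0,0,0],
    [0,0,0,0,0,0,0],
  ],
)

```text
time: 16.9
tcp_pos: [0.5406, 0.2112, -0.0147]
eef_rot: [0.0, 0.0, 1.0, 0.0]
force: [0.2, -0.3, 0.2]
grip_width: -0.001
gripper_force: 0.0
```

Call:
carry_out(
  moves=[
    [0,-0.04,0,0,0,0,0],
    [0,0,0,0,0,0,0],
  ],
)

```text
time: 17.1
tcp_pos: [0.5426, 0.2112, -0.0147]
eef_rot: [0.0, 0.0, 1.0, -0.0]
force: [-0.2, -0.4, 0.3]
grip_width: 0.0
gripper_force: 0.0
```

Call:
carry_out(
  moves=[
    [0,-0.04,0,0,0,0,0],
    [0,0,0,0,0,0,0],
  ],
)

```text
time: 17.3
tcp_pos: [0.5444, 0.2112, -0.0148]
eef_rot: [-0.0, 0.0, 1.0, -0.0]
force: [-1.1, 0.6, 0.2]
grip_width: 0.001
gripper_force: 0.4
```

Call:
carry_out(
  moves=[
    [0,-0.02,0,0,0,0,0],
    [0,0,0,0,0,0,0],
  ],
)

```text
time: 17.5
tcp_pos: [0.5452, 0.2112, -0.0148]
eef_rot: [-0.0, 0.0, 1.0, -0.0]
force: [-3.2, 0.4, 0.7]
grip_width: 0.001
gripper_force: 1.4
```

Call:
carry_out(
  moves=[
    [0,-0.02,0,0,0,0,0],
    [0,0,0,0,0,0,0],
  ],
)

```text
time: 17.7
tcp_pos: [0.5461, 0.2112, -0.0148]
eef_rot: [-0.0, 0.0, 1.0, -0.0]
force: [-3.9, -0.2, 0.4]
grip_width: 0.0
gripper_force: 2.0
```

Call:
carry_out(
  moves=[
    [0,-0.02,0,0,0,0,0],
    [0,0,0,0,0,0,0],
  ],
)

```text
time: 17.9
tcp_pos: [0.547, 0.2112, -0.0148]
eef_rot: [-0.0, 0.0, 1.0, -0.0]
force: [-5.7, -0.3, 1.2]
grip_width: -0.0
gripper_force: 2.6
```

Call:
carry_out(
  moves=[
    [0,0,0,0,0,0,0],
  ],
)

```text
time: 18.0
tcp_pos: [0.547, 0.2112, -0.0148]
eef_rot: [-0.0, 0.0, 1.0, -0.0]
force: [-5.1, 0.4, 0.7]
grip_width: -0.002
gripper_force: 2.6
```

Call:
carry_out(
  moves=[
    [0,-0.01,0,0,0,0,0],
    [0,0,0,0,0,0,0],
  ],
)

```text
time: 18.2
tcp_pos: [0.5473, 0.2111, -0.0148]
eef_rot: [-0.001, 0.0, 1.0, -0.0]
force: [-5.9, -0.5, 2.3]
grip_width: 0.003
gripper_force: 3.3
```

Call:
carry_out(
  moves=[
    [0,0,0,0,0,0,0],
  ],
)

```text
time: 18.3
tcp_pos: [0.5473, 0.2112, -0.0148]
eef_rot: [-0.001, 0.0, 1.0, -0.0]
force: [-6.6, 0.4, 3.5]
grip_width: -0.004
gripper_force: 3.3
```

Snug at about 6 N. I'll back away, rise, and go above the press point.

Call:
carry_out(
  moves=[
    [0,0.1,0,0,0,0,0],
    [0,0.3,0,0,0,0,0],
    [0,0,0,-0.6,0,0,0],
    [0,0,0,-0.8,0,0,0],
    [0,0,0,-0.8,0,0,0],
    [0,0,0,-0.4,0,0,0],
    [0,-0.6,0,0,0,0,0],
    [0,-0.7,0,0,0,0,0],
    [0,-0.5,0,0,0,0,0],
    [0,0,0,0,0,0,0],
  ],
)

```text
time: 19.3
tcp_pos: [0.6207, 0.2104, 0.1151]
eef_rot: [0.001, 0.001, 1.0, -0.0]
force: [-1.1, 0.3, -0.5]
grip_width: 0.003
gripper_force: 0.0
```

```bash
python3 -c "
from h import *
need([.6195,.211,.045],0)
for n in('scene','top'):
  i=camera_info(n); im=snap(n,n+'3')
  h=cv2.cvtColor(im,cv2.COLOR_RGB2HSV); m=((h[...,0]<20)&(h[...,1]>110)&(h[...,2]>20)).astype(np.uint8)
  N,l,s,c=cv2.connectedComponentsWithStats(m)
  for k in range(1,N):
    if 30<s[k,4]<300: print(n,s[k],px2w(i,[c[k]],.009)[0].round(4))
a=cv2.imread('pics/s0.png').astype(int);b=cv2.imread('pics/scene3.png').astype(int)
d=abs(a-b).max(2);d=d[140:240,340:445];print('scale region changed px',(d>40).sum())
"
```

```text
turn [-0.    0.02 -0.02] shift [0.025 0.012 1.403] now [0.6207 0.2104 0.1151] F [-1.06  0.32 -0.49] t 19.3
scene [315 179  12   9  74] [0.5723 0.2105 0.009 ]
top [356  54   4   9  31] [1.0016 0.0348 0.009 ]
scale region changed px 8
```

Call:
carry_out(
  moves=[
    [0,0.02,0.01,0.3,0,0,0],
    [0,0,0,0.5,0,0,0],
    [0,0,0,0.4,0,0,0],
    [0,0,0,0.2,0,0,0],
    [0,0,0,0,0,0,0],
    [0,0,0,0,0,0,0],
  ],
)

```text
time: 20.0
tcp_pos: [0.6169, 0.2119, 0.0458]
eef_rot: [0.0, 0.0, 1.0, 0.0]
force: [0.8, -0.2, 0.0]
grip_width: -0.004
gripper_force: 0.0
```

Call:
carry_out(
  moves=[
    [0,0,0,0.04,0,0,0],
    [0,0,0,0.04,0,0,0],
    [0,0,0,0,0,0,0],
  ],
)

```text
time: 20.3
tcp_pos: [0.6169, 0.2117, 0.0415]
eef_rot: [0.0, 0.0, 1.0, 0.0]
force: [-0.9, 0.2, 0.0]
grip_width: -0.0
gripper_force: 0.0
```

Call:
carry_out(
  moves=[
    [0,0,0,0.03,0,0,0],
    [0,0,0,0,0,0,0],
  ],
)

```text
time: 20.5
tcp_pos: [0.6168, 0.2117, 0.0397]
eef_rot: [-0.0, 0.0, 1.0, -0.0]
force: [0.7, -0.5, 0.3]
grip_width: 0.001
gripper_force: 0.0
```

Call:
carry_out(
  moves=[
    [0,0,0,0.03,0,0,0],
    [0,0,0,0,0,0,0],
  ],
)

```text
time: 20.7
tcp_pos: [0.6168, 0.2117, 0.0381]
eef_rot: [-0.0, 0.0, 1.0, -0.0]
force: [-0.3, -1.0, 0.8]
grip_width: -0.001
gripper_force: 0.0
```

Call:
carry_out(
  moves=[
    [0,-0.05,0,0.02,0,0,0],
    [0,0,0,0.02,0,0,0],
    [0,0,0,0,0,0,0],
  ],
)

```text
time: 21.0
tcp_pos: [0.6194, 0.2116, 0.0361]
eef_rot: [-0.0, 0.0, 1.0, -0.0]
force: [0.2, -0.0, -0.8]
grip_width: -0.001
gripper_force: 0.0
```

Call:
carry_out(
  moves=[
    [0,0,0,0.03,0,0,0],
    [0,0,0,0,0,0,0],
  ],
)

```text
time: 21.2
tcp_pos: [0.6193, 0.2116, 0.0346]
eef_rot: [-0.0, 0.0, 1.0, -0.0]
force: [-0.9, 0.3, 0.1]
grip_width: -0.0
gripper_force: 0.0
```

Call:
carry_out(
  moves=[
    [0,0,0,0.03,0,0,0],
    [0,0,0,0,0,0,0],
  ],
)

```text
time: 21.4
tcp_pos: [0.6193, 0.2116, 0.0331]
eef_rot: [-0.0, 0.0, 1.0, -0.0]
force: [-0.3, 0.4, 0.3]
grip_width: 0.001
gripper_force: 0.0
```

Call:
carry_out(
  moves=[
    [0,0,0,0.02,0,0,0],
    [0,0,0,0,0,0,0],
  ],
)

```text
time: 21.6
tcp_pos: [0.6193, 0.2117, 0.0322]
eef_rot: [-0.0, 0.0, 1.0, -0.0]
force: [0.5, -0.3, 0.1]
grip_width: -0.004
gripper_force: 0.0
```

Call:
carry_out(
  moves=[
    [0,0,0,0.02,0,0,0],
    [0,0,0,0,0,0,0],
  ],
)

```text
time: 21.8
tcp_pos: [0.6193, 0.2117, 0.0312]
eef_rot: [-0.0, 0.0, 1.0, -0.0]
force: [-0.0, -0.5, -0.3]
grip_width: 0.0
gripper_force: 0.0
```

Call:
carry_out(
  moves=[
    [0,0,0,0.02,0,0,0],
    [0,0,0,0,0,0,0],
  ],
)

```text
time: 22.0
tcp_pos: [0.6193, 0.2117, 0.0302]
eef_rot: [-0.0, 0.0, 1.0, -0.0]
force: [0.7, 0.7, 0.7]
grip_width: -0.0
gripper_force: 0.0
```

Call:
carry_out(
  moves=[
    [0,0,0,0.02,0,0,0],
    [0,0,0,0,0,0,0],
  ],
)

```text
time: 22.2
tcp_pos: [0.6193, 0.2117, 0.0292]
eef_rot: [-0.0, 0.0, 1.0, -0.0]
force: [-0.0, -0.3, 0.2]
grip_width: 0.001
gripper_force: 0.0
```

Call:
carry_out(
  moves=[
    [0,0,0,0.02,0,0,0],
    [0,0,0,0,0,0,0],
  ],
)

```text
time: 22.4
tcp_pos: [0.6194, 0.2118, 0.0289]
eef_rot: [0.0, 0.0, 1.0, 0.0]
force: [-3.3, -0.7, 9.4]
grip_width: 0.005
gripper_force: 5.0
```

Call:
carry_out(
  moves=[
    [0,0,0,0.02,0,0,0],
    [0,0,0,0,0,0,0],
  ],
)

```text
time: 22.6
tcp_pos: [0.6194, 0.2119, 0.0286]
eef_rot: [0.0, 0.0, 1.0, 0.0]
force: [-7.7, -2.4, 21.5]
grip_width: -0.003
gripper_force: 10.9
```

Call:
carry_out(
  moves=[
    [0,0.01,0,0.01,0,0,0],
    [0,0,0,0,0,0,0],
    [0,0,0,0,0,0,0],
    [0,0,0,0,0,0,0],
  ],
)

```text
time: 23.0
tcp_pos: [0.6194, 0.2119, 0.0285]
eef_rot: [0.001, 0.0, 1.0, 0.0]
force: [-8.4, -2.4, 25.8]
grip_width: -0.001
gripper_force: 12.8
```

Call:
carry_out(
  moves=[
    [0,0,0,-0.1,0,0,0],
    [0,0,0,-0.3,0,0,0],
    [0,0,0,-0.8,0,0,0],
    [0,0,0,-0.9,0,0,0],
    [0,0.5,0,-0.5,0,0,0],
    [0,0.9,0,0,0,0,0],
    [0,0.9,0,0,0,0,0],
    [0,0.9,0,0,0,0,0],
    [0,0,0,0,0,0,0],
    [0,0,0,0,0,0,0],
  ],
)

```text
time: 24.0
tcp_pos: [0.4588, 0.2121, 0.158]
eef_rot: [0.001, -0.0, 1.0, 0.0]
force: [0.8, 0.6, -1.2]
grip_width: -0.002
gripper_force: 0.0
```

```bash
python3 -c "
from h import *
print(pose()[0])
i=camera_info('scene'); im=snap('scene','s9')
h=cv2.cvtColor(im,cv2.COLOR_RGB2HSV); m=((h[...,0]<20)&(h[...,1]>110)&(h[...,2]>20)).astype(np.uint8)
N,l,s,c=cv2.connectedComponentsWithStats(m)
for k in range(1,N):
  if 30<s[k,4]<300: print(s[k],px2w(i,[c[k]],.009)[0].round(4))
a=cv2.imread('pics/s0.png').astype(int);b=cv2.imread('pics/s9.png').astype(int)
d=abs(a-b).max(2);print('scale changed',(d[140:240,340:445]>40).sum(),'shift',cv2.phaseCorrelate(*[x[140:240,340:445].mean(2).astype(np.float64) for x in(a,b)]))
"
```

```text
[0.45880753 0.21208826 0.15797402]
[315 179  10   9  66] [0.5703 0.2116 0.009 ]
scale changed 0 shift ((0.057911053045849314, 0.030146678453526476), 1.0067896364823343)
```

```bash
python3 -c "
from h import *
print(hand_in())"
```

```text
the job is handed in; nothing more can be done
None
```

I slid the wedge sideways into line, then pushed it under the short foot until it was snug at about 6 N. A 26 N press on the deck above the foot sank well under a millimetre; the arm then withdrew clear and the job was handed in at about 24 s. The last picture shows the scale unmoved, and while I was lining up, one fingertip pressed briefly on top of the wedge (about 18 N).

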